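# Open the kettle without letting its lid fly up

## Task

Open the kettle ready for filling without letting its sprung lid fly up. Press the lid-release button on top of the handle with one fingertip and, keeping that button down, catch the lid on your other finger while it is only just ajar; hold it there a moment, then let it up slowly against the finger until it stands fully open, and take your hand away. Only touch, gently: grip and lift nothing, keep the kettle on its power base and leave the other things where they are.

Things in the scene. Friction and masses are not known exactly. Their poses are not given: they have to be found in the camera images.
- kettle: Steel jug kettle with black collar and handle, 0.9 to 1.4 kg, standing loose on its power base. Origin: centre of its underside, 18 mm above the worktop. z up, -x to the handle, +x to the spout. Jug 150 mm wide at the foot, 130 mm at the collar (top at z 190 mm); the handle's bridge, 32 mm wide, top at z 198 mm, runs from x -59 to -125 mm; the grip below it reaches x -140 mm.
- power_base: Round black plastic power base under the kettle, 160 mm across, 18 mm high, fixed to the worktop; origin at the centre of its underside. The kettle stands on it with its handle turned more or less towards the robot; a plug in its middle keeps the kettle centred.
- button_top (a point): Middle of the top face of the lid-release button: a dark grey oblong button 28 mm (along the kettle's x) by 26 mm, standing 10 mm proud of the handle bridge; at rest its top lies at kettle x -84 mm, z 208 mm. It is pressed straight down.
- lid_button (a joint): Press of the lid-release button in m: 0 up, 0.006 fully down. Sprung: 2.4 N to start, about 5 N fully down. Frees the lid once pressed about 4 mm; it springs back up when let go.
- lid_hinge (a point): Middle of the lid's hinge axis, which is level and along the kettle's y; it lies at kettle x -47 mm, z 188 mm, on the handle side of the lid.
- lid_middle (a point): Centre of the lid's flat upper face, 49 mm along the lid from the hinge axis and 4 mm above it; moves with the lid. The lid is a plain steel disc without a knob, 98 mm across, 9 mm thick; shut, its upper face is level at kettle z 192 mm, 16 mm below the top of the unpressed button.
- kettle_lid (a joint): Opening angle of the lid in rad: 0 shut (up to 0.02 while latched), 1.45 fully open, upright on the handle side, where its spring keeps it. Its spout side swings up and over towards the handle. Once freed, a spring pushes it open all the way, with 0.07 N m at first and 0.04 N m at the end (1 to 2 N at mid-lid); left alone it flies up at 3 to 4 rad/s.
- mug: Green enamel-coloured mug with a handle, 80 mm across, 85 mm high, near the kettle; origin at the centre of its underside. Bystander.
- coffee_jar: Brown glass jar with a black cap, 68 mm across, 120 mm high, near the kettle; origin at the centre of its underside. Bystander.
- teaspoon: Steel teaspoon 140 mm long lying beside the coffee jar. Bystander.
- milk_carton: White and blue milk carton, 70 x 70 x 194 mm, in the row at the far side; origin at the centre of its underside. Bystander.
- sugar_bag: White paper sugar bag with a blue band, 65 x 90 x 165 mm, in the row at the far side; origin at the centre of its underside. Bystander.
- canister: Blue storage tin with a cream lid, 106 mm across, 141 mm high, in the row at the far side; origin at the centre of its underside. Bystander.
Things that resemble listed ones, but are neither listed nor needed, are in the scene too. What is shaped like the kettle but green is not meant.

How it is judged:
On the way:
1. the lid has popped and is held just ajar on one finger while the other finger keeps the button down (value of joint kettle_lid between 0.05 and 0.65 rad and contact force between the fingers and kettle_lid above 0.2 N and contact force between the fingers and lid_button above 0.5 N), for 0.3 s.
At the end, for the whole second after the job is handed in: The lid stands open (beyond 1.3 of 1.45 rad) and still, the button is up again (pressed under 2 mm), and the kettle stands upright and at rest on its power base (within 8 mm of its centre, tilted under 0.03 rad) (value of joint kettle_lid above 1.3 rad and velocity of joint kettle_lid below 0.1 rad/s and value of joint lid_button below 0.002 m and horizontal distance between kettle and power_base below 0.008 m and angle between kettle's own z axis and vertical below 0.03 rad and linear speed of kettle below 0.02 m/s); the robot touches nothing.
It fails at once if the lid flies up: faster than 2 rad/s while between 0.75 and 1.15 rad open (value of joint kettle_lid between 0.75 and 1.15 rad and velocity of joint kettle_lid above 2 rad/s).
It fails at once if the kettle is lifted off its base (6 mm), tipped or pushed away (20 mm) (height (world z) of kettle above 0.024 m or angle between kettle's own z axis and vertical above 0.12 rad or distance of kettle from where it was at the start of the episode above 0.02 m).
It fails at once if the lid is gripped or forced (over 18 N from the fingers), or the kettle is (over 35 N) (contact force between the fingers and kettle_lid above 18 N or contact force between the fingers and kettle above 35 N).
It fails at once if a bystander is moved by more than 20 mm (distance of any of mug, coffee_jar, teaspoon, milk_carton, sugar_bag, canister from where it was at the start of the episode above 0.02 m).
It also fails if it takes over 40 s, if anything falls off the work surface, if the arm or the gripper's body presses on something with over 40 N, if the wrist force passes 120 N, or if a joint passes its speed limit or range.

## Robot

A 7-joint arm with a two-finger parallel gripper is mounted at the origin on the work surface. World frame = base frame: x ahead of the robot, y to its left, z up, the work surface at z = 0. Lengths are in m, angles in rad, forces in N, time in s.
With the tool pointing down it reaches from about 0.35 to 0.9 m from the base axis. Payload 7.2 kg.
Tool frame: the origin (TCP) lies midway between the tips of the shut fingers; the grasp point (between the pads) lies 19 mm behind it; z points along the fingers, y is the line along which they close (so a half turn about z gives the same grasp; the last joint's range is limited). The gripper opens to 88 mm and grips with 3 to 60 N. Pads are 20 mm wide; open, the fingers measure 115 mm over their backs; the gripper's body (75 mm by 178 mm) begins 61 mm behind the grasp point.
Start: joints at [1.234, 0.411, -0.013, 1.596, 0.006, 1.134, -0.082], TCP at [0.166, -0.603, 0.223] pointing down, gripper open.
Joint ranges: [-2.95, 2.95], [-0.29, 1.99], [-1.47, 1.44], [0.14, 2.54], [-1.03, 4.17], [0.13, 1.85], [-2.86, 2.86]. Speed limits (rad/s): [2.39, 2.39, 3.01, 3.01, 3.14, 3.14, 3.14].

## Interface

Orientations are given as a unit quaternion [x, y, z, w].
In Python, from cell import env gives the robot as it stands.
- The arm moves only by the tool send_rows, never from a script. Its argument "targets" is a list of rows, each a list of 2 entries, a list of its own where there are three numbers: the shift along the tool's x, y, z in cm, then the turn, a rotation vector about the tool's x, y, z in degrees. In form: [[[x, y, z], [wx, wy, wz]], ...]. A call has 1 to 8 rows; each row is the pose to reach, as a shift and turn from the pose commanded when the call began, along the tool's axes at that moment; what a row does not reach only later rows make up. A row lasts 1/12 s, in which the tool goes at most 41.7 mm and 7.16 degrees, less where a joint would pass 70% of its speed; a pose out of reach is approached as far as the arm can. A call with a gripper value outside its range is refused whole. "claw" is the opening in per cent of the stroke, from 0 (shut) to 100 (fully open), set as the call begins (left out, the last holds). The fingers move at their own pace and stop on an object; "squeeze" is the grip in N (left out, the last holds). Time passes only in rows, so rows that repeat a pose let the fingers close. It gives the time, the measured TCP pose, the force, the opening and the grip force at its end, in the units of the state.
- env.state(): the state, without advancing time (a new reading comes with each control period).
- env.get_image(name): name is "side" or "top" or "wrist"; returns a dict with "pixels" (420x560x3 uint8, red, green, blue), "intrinsics" (3x3 intrinsics, pixels), "cam_to_world" (4x4, takes a point from camera to world coordinates); the wrist camera has in their place "hand_eye" (4x4, takes a point from camera to tool coordinates, whose origin is the TCP and whose axes are the flange's). Camera axes: x right, y down, z forward; pixel columns grow to the right and rows downward; lengths in m; the calibration is good to about 2 mm. The wrist camera is an equidistant fisheye: a pixel r from the principal point sees the ray r / f radians off the axis. A picture is of the moment at which its call begins: read the wrist's pose just before it. There is no depth.
- env.close_job(): hands the job in; it is judged then, once.
The state is a dict: "time_s": time; "qpos": joint angles; "joint_velocities": joint speeds; "joint_efforts": joint torques, N m; "ee_pos": TCP position; "tcp_rot": TCP orientation; "ft_force": force on the tool from outside, world axes, zero at the start; "ft_torque": the same for the moment, N m; "finger_gap": finger opening in m; "grip_force": force on a finger pad.
Only numpy, scipy, OpenCV 4.12 (cv2) and the standard library are available. Lean on these libraries where they do the work, as an engineer would, in place of code of your own. Each camera call takes 0.05 s, during which the arm holds its last target. There are 200 camera calls.

## Working session

There is one attempt and no reset: what is moved stays moved. The work goes in short steps, Python scripts to look and compute and a tool call to move; the robot and the scene stay as the last step left them, time stands still between calls to the robot, and variables do not carry over. Pictures are saved under pics/ and viewed, at most 10 in all, crops included, and the job is handed in when it is done.

Besides the shell and the picture viewer there is one more tool, called after "Request:" as name(argument=value, ...) on one line, values as JSON. send_rows: Moves the arm, as the interface text tells. Its arguments: {"type":"object","properties":{"targets":{"type":"array"},"claw":{"type":"number"},"squeeze":{"type":"number"}},"required":["targets"]}

```bash
mkdir -p pics
python3 - <<'E'
from cell import env
import cv2, numpy as np
s=env.state(); print({k:np.round(v,3).tolist() for k,v in s.items()})
for n in ["side","top"]:
    g=env.get_image(n); cv2.imwrite(f"pics/{n}0.png",g["pixels"][:,:,::-1]); print(n,np.round(g["intrinsics"],1).tolist(),np.round(g["cam_to_world"],3).tolist())
E
```

```text
{'time_s': 0.0, 'qpos': [1.234, 0.412, -0.013, 1.597, 0.006, 1.134, -0.082], 'joint_velocities': [0.003, -0.0, -0.001, 0.002, 0.001, -0.001, -0.001], 'joint_efforts': [0.0, -58.795, 0.642, -29.107, -0.054, 0.018, 0.0], 'ee_pos': [0.166, -0.602, 0.222], 'tcp_rot': [0.991, 0.134, -0.0, -0.001], 'ft_force': [-0.317, -0.369, 1.044], 'ft_torque': [0.026, 0.003, 0.053], 'grip_force': 0.0, 'finger_gap': 0.088}
side [[400.4, 0.0, 274.8], [0.0, 400.4, 204.4], [0.0, 0.0, 1.0]] [[-0.236, 0.693, -0.681, 1.072], [0.972, 0.172, -0.161, 0.142], [0.006, -0.7, -0.714, 0.694], [0.0, 0.0, 0.0, 1.0]]
top [[385.6, 0.0, 275.7], [0.0, 385.6, 212.2], [0.0, 0.0, 1.0]] [[-0.026, -0.998, 0.058, 0.499], [-1.0, 0.026, 0.001, 0.024], [-0.003, -0.058, -0.998, 0.994], [0.0, 0.0, 0.0, 1.0]]
```

View pics/top0.png

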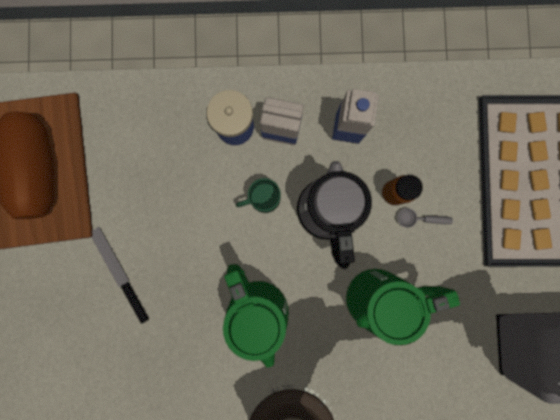

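View pics/side0.png

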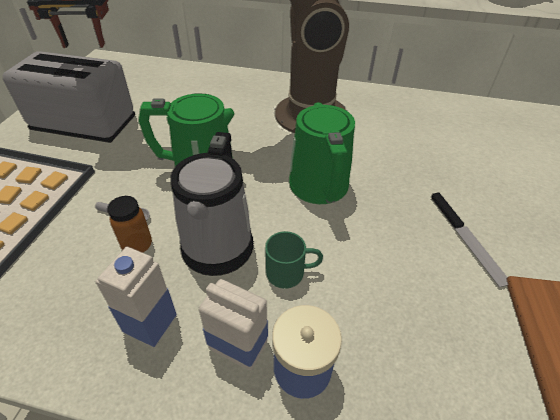

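Run:
```python
import cv2, numpy as np
a=cv2.imread("pics/top0.png")[150:275,285:400]; b=cv2.imread("pics/side0.png")[125:250,160:275]
z=[cv2.resize(np.clip(i*1.6,0,255).astype(np.uint8),(400*i.shape[1]//115,int(400*125/115)),interpolation=cv2.INTER_CUBIC) for i in (a,b)]
cv2.imwrite("pics/crop.png",np.hstack(z))
```

```text
(no output)
```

View pics/crop.png

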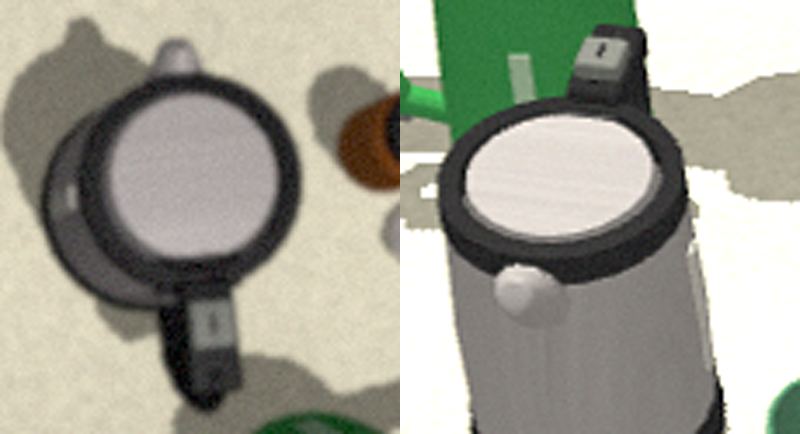

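```bash
cat > h.py <<'E'
import numpy as np
from scipy.spatial.transform import Rotation as R
def ray(g,u,v,z):
    K,T=np.array(g["intrinsics"]),np.array(g["cam_to_world"])
    d=T[:3,:3]@np.linalg.solve(K,[u,v,1]); o=T[:3,3]; return o+d*(z-o[2])/d[2]
E
python3 - <<'E'
from cell import env
from h import *
t=env.get_image("top"); s=env.get_image("side")
for n,c,g in (("lid",[(339.9,200.9),(206.3,175.6)],.210),("btn",[(345.95,242.6),(218.7,142.3)],.226)):
    print(n,[np.round(ray(i,*p,g),4) for i,p in zip((t,s),c)])
L,B=ray(t,339.9,200.9,.21),ray(t,345.95,242.6,.226)
d=(L-B)[:2]; print(np.linalg.norm(d),np.degrees(np.arctan2(d[1],d[0])))
E
```

```text
lid [array([ 0.5642, -0.1067,  0.21  ]), array([ 0.5689, -0.1052,  0.21  ])]
btn [array([ 0.4795, -0.1131,  0.226 ]), array([ 0.4886, -0.1079,  0.226 ])]
0.08492625265306306 4.2991329149145585
```

Request:
send_rows(targets=[[[0, 0, -4], [0, 0, 0]], [[0, 0, -8], [0, 0, 0]], [[0, 0, -11], [0, 0, 0]], [[3, -2.4, -11], [0, 0, -5]], [[6, -4.8, -11], [0, 0, -10]], [[9.3, -7.2, -11], [0, 0, -15]], [[12.4, -9.6, -11], [0, 0, -20]], [[15.5, -12, -11], [0, 0, -25]]], claw=100)

```text
time_s: 0.87
ee_pos: [0.2843, -0.444, 0.3326]
tcp_rot: [0.938, 0.347, -0.0, 0.0]
ft_force: [1.0, -0.3, -0.2]
finger_gap: 0.0879
grip_force: 0.0
```

```bash
cat >> h.py <<'E'
def goal(s,p,yaw,tilt=0):
    """shift (cm) and turn (deg) in tool axes; tool y at yaw (deg), pointing down"""
    T=R.from_quat(s["tcp_rot"]); y=np.radians(yaw)
    ty=np.array([np.cos(y),np.sin(y),0]); tz=np.array([0,0,-1.]); G=R.from_matrix(np.c_[np.cross(ty,tz),ty,tz])
    return np.round(T.inv().apply(np.array(p)-s["ee_pos"])*100,2), np.round((T.inv()*G).as_rotvec(degrees=True),2)
E
python3 - <<'E'
from cell import env
from h import *
s=env.state(); print(s["time_s"],s["ee_pos"],s["tcp_rot"],goal(s,[.531,-.1083,.30],4))
E
```

```text
0.8667 [ 0.28429157 -0.44395357  0.3326323 ] [ 9.37761049e-01  3.47281161e-01 -6.06389150e-05  8.10661123e-05] (array([40.58, -9.4 ,  3.26]), array([ 0.000e+00,  1.000e-02, -5.336e+01]))
```

Request:
send_rows(targets=[[[4, -1, 0], [0, 0, -7]], [[8, -2, 0], [0, 0, -14]], [[12, -3, 0], [0, 0, -21]], [[16, -4, 0], [0, 0, -28]], [[20, -5, 0], [0, 0, -35]], [[24, -6, 0], [0, 0, -42]], [[28, -7, 0], [0, 0, -48]], [[32, -8, 0], [0, 0, -53]]])

```text
time_s: 1.53
ee_pos: [0.476, -0.1756, 0.3329]
tcp_rot: [0.684, 0.73, -0.0, 0.0]
ft_force: [1.1, 0.1, 0.2]
finger_gap: 0.0882
grip_force: 0.0
```

Run:
```python
from cell import env
from h import *
s=env.state(); print(s["time_s"],s["ee_pos"],s["tcp_rot"],goal(s,[.531,-.1083,.30],4))
```

```text
1.5333 [ 0.47601135 -0.17559984  0.33286752] [ 6.83902370e-01  7.29573473e-01 -5.56311232e-05  3.04615877e-04] (array([6.36, 5.92, 3.29]), array([ 0.02,  0.03, -0.3 ]))
```

Request:
send_rows(targets=[[[3, 3, 1], [0, 0, 0]], [[5, 5, 2.5], [0, 0, 0]], [[6.2, 5.9, 3.3], [0, 0, 0]], [[6.2, 5.9, 3.3], [0, 0, 0]], [[6.2, 5.9, 3.3], [0, 0, 0]]])

```text
time_s: 1.95
ee_pos: [0.5304, -0.1115, 0.2991]
tcp_rot: [0.685, 0.728, -0.0, -0.001]
ft_force: [0.8, -0.2, -1.0]
finger_gap: 0.0877
grip_force: 0.0
```

Run:
```python
from cell import env
from h import *
import cv2
s=env.state(); print(s["time_s"],s["ee_pos"],s["tcp_rot"],goal(s,[.531,-.1083,.30],4))
g=env.get_image("wrist"); print(g["intrinsics"],g["hand_eye"])
t=env.get_image("side")
a=g["pixels"]; b=t["pixels"]
cv2.imwrite("pics/w1.png",a[:,:,::-1])
cv2.imwrite("pics/s1.png",cv2.resize(b[90:230,140:300],None,fx=3.5,fy=3.5)[:,:,::-1])
```

```text
1.95 [ 0.53035556 -0.11151086  0.29905144] [ 6.85118935e-01  7.28430773e-01 -4.03305348e-04 -7.00638391e-04] (array([ 0.32,  0.08, -0.09]), array([-0.09, -0.03, -0.49]))
[[325.1922621    0.         275.80373896]
 [  0.         325.1922621  205.89053476]
 [  0.           0.           1.        ]] [[ 2.45035163e-04 -9.60248644e-01 -2.79145986e-01  7.62768549e-02]
 [ 9.99999497e-01 -3.62260351e-05  1.00241828e-03  2.73774988e-05]
 [-9.72683150e-04 -2.79146092e-01  9.60248152e-01 -1.63209623e-01]
 [ 0.00000000e+00  0.00000000e+00  0.00000000e+00  1.00000000e+00]]
```

View pics/w1.png

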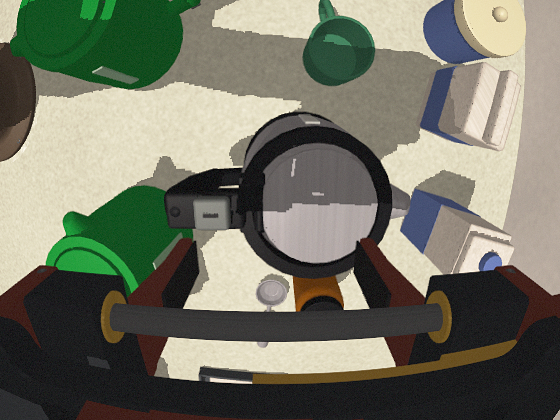

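View pics/s1.png

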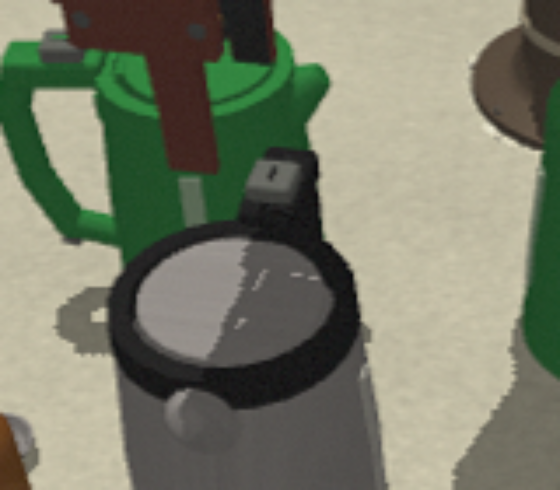

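The wrist view shows the grey button at about (212, 214) and the lid centre at about (319, 204). The fingertips are at about (190, 240) and (365, 240). The side view shows the lid finger hanging above the kettle, clear of everything.

```bash
cat >> h.py <<'E'
def wray(g,s,u,v,z):
    K,H=np.array(g["intrinsics"]),np.array(g["hand_eye"]); T=R.from_quat(s["tcp_rot"])
    x,y=(u-K[0,2])/K[0,0],(v-K[1,2])/K[1,1]; r=np.hypot(x,y)
    d=np.array([x/r*np.sin(r),y/r*np.sin(r),np.cos(r)]); d=T.apply(H[:3,:3]@d); o=T.apply(H[:3,3])+s["ee_pos"]
    return o+d*(z-o[2])/d[2]
E
python3 - <<'E'
from cell import env
from h import *
s=env.state(); g=env.get_image("wrist")
L=wray(g,s,319,204,.21); B=wray(g,s,213,214,.226); print(L,B); d=(L-B)[:2]; print(np.linalg.norm(d),np.degrees(np.arctan2(d[1],d[0])))
for p in [(197,240),(358,238)]: print(R.from_quat(s["tcp_rot"]).inv().apply(wray(g,s,*p,s["ee_pos"][2])-s["ee_pos"]))
print(s["ee_pos"])
E
```

```text
[ 0.56538266 -0.10713779  0.21      ] [ 0.48184747 -0.11546573  0.226     ]
0.08394928123531477 5.693218298040923
[ 9.21848990e-03 -4.33129641e-02 -7.49842570e-06]
[ 1.03651077e-02  4.55978146e-02 -8.74277347e-06]
[ 0.53020496 -0.11336689  0.30004356]
```

Run:
```python
from cell import env
from h import *
s=env.state(); print(s["time_s"],s["ee_pos"],s["ft_force"],goal(s,[.532,-.1093,.232],5))
```

```text
2.1 [ 0.53019831 -0.11361056  0.30024629] [-0.02650262  0.34019513 -0.62502032] (array([0.43, 0.2 , 6.82]), array([ 0.02,  0.06, -1.72]))
```

Request:
send_rows(targets=[[[0.4, 0.2, 2], [0, 0, -1.7]], [[0.4, 0.2, 4], [0, 0, -1.7]], [[0.4, 0.2, 5.5], [0, 0, -1.7]], [[0.4, 0.2, 6.4], [0, 0, -1.7]], [[0.4, 0.2, 6.8], [0, 0, -1.7]], [[0.4, 0.2, 6.8], [0, 0, -1.7]], [[0.4, 0.2, 6.8], [0, 0, -1.7]], [[0.4, 0.2, 6.8], [0, 0, -1.7]]])

```text
time_s: 2.77
ee_pos: [0.5329, -0.1081, 0.2327]
tcp_rot: [0.675, 0.738, 0.0, 0.001]
ft_force: [0.4, 0.7, 0.3]
finger_gap: 0.0879
grip_force: 0.0
```

Run:
```python
from cell import env
from h import *
import cv2
s=env.state(); print(s["time_s"],s["ee_pos"],s["ft_force"],s["ft_torque"],goal(s,[.532,-.1093,.226],5))
g=env.get_image("wrist"); b=env.get_image("side")["pixels"]
cv2.imwrite("pics/c2.png",np.hstack([cv2.resize(g["pixels"][150:290,140:400],(780*400//560,300)),cv2.resize(b[90:190,170:250],(240,300))])[:,:,::-1])
```

```text
2.7667 [ 0.53289171 -0.10814605  0.23273151] [0.38673129 0.73729432 0.33015709] [-0.0085614  -0.14527065  0.00506389] (array([-0.11, -0.1 ,  0.67]), array([0.09, 0.03, 0.08]))
```

View pics/c2.png

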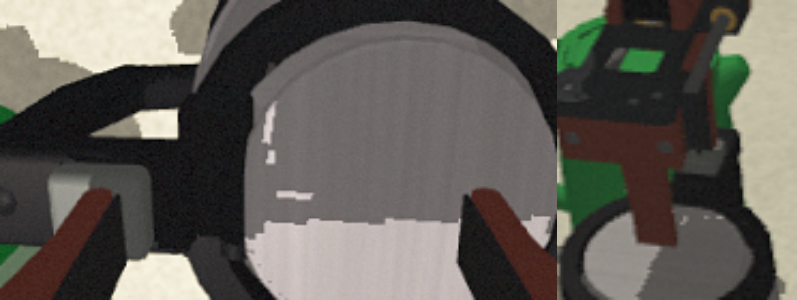

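The left finger is over the button, and the right finger is over the lid about 40 mm in from the hinge edge. I'll lower onto the button.

Request:
send_rows(targets=[[[0.15, 0, 0.3], [0, 0, 0]], [[0.15, 0, 0.5], [0, 0, 0]], [[0.15, 0, 0.7], [0, 0, 0]], [[0.15, 0, 0.8], [0, 0, 0]], [[0.15, 0, 0.8], [0, 0, 0]]])

```text
time_s: 3.28
ee_pos: [0.5323, -0.1061, 0.2238]
tcp_rot: [0.675, 0.738, 0.0, 0.0]
ft_force: [-1.2, 1.6, 3.7]
finger_gap: 0.0873
grip_force: 1.8
```

Request:
send_rows(targets=[[[0, 0, 0.1], [0, 0, 0]], [[0, 0, 0.2], [0, 0, 0]], [[0, 0, 0.3], [0, 0, 0]], [[0, 0, 0.3], [0, 0, 0]], [[0, 0, 0.3], [0, 0, 0]], [[0, 0, 0.3], [0, 0, 0]]])

```text
time_s: 3.78
ee_pos: [0.5324, -0.1062, 0.2209]
tcp_rot: [0.675, 0.738, 0.0, 0.0]
ft_force: [-1.4, 0.4, 5.1]
finger_gap: 0.0879
grip_force: 2.7
```

Run:
```python
from cell import env
from h import *
import cv2
s=env.state(); print(s["time_s"],s["ee_pos"],s["ft_force"],s["ft_torque"])
g=env.get_image("wrist"); b=env.get_image("side")["pixels"]
cv2.imwrite("pics/c3.png",np.hstack([cv2.resize(g["pixels"][150:290,140:400],(557,300)),cv2.resize(b[90:190,170:250],(240,300))])[:,:,::-1])
```

```text
3.7833 [ 0.53235188 -0.10616304  0.2208798 ] [-1.44559705  0.39327185  5.11251805] [ 0.16606423  0.30215461 -0.0264279 ]
```

View pics/c3.png

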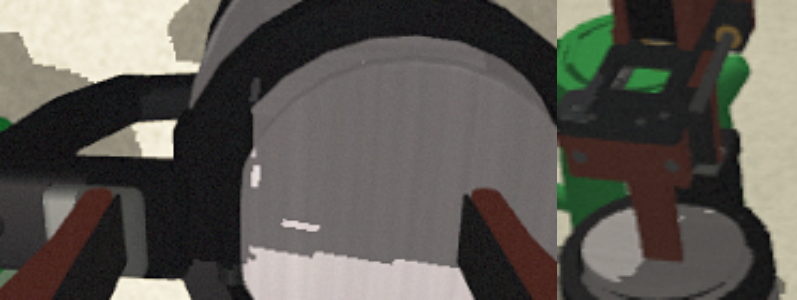

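The lid now shows a crescent gap at its rim and rests on the right finger, so it has popped ajar. I'll press slightly further and hold.

Request:
send_rows(targets=[[[0, 0, 0.04], [0, 0, 0]], [[0, 0, 0.04], [0, 0, 0]], [[0, 0, 0.04], [0, 0, 0]], [[0, 0, 0.04], [0, 0, 0]], [[0, 0, 0.04], [0, 0, 0]], [[0, 0, 0.04], [0, 0, 0]], [[0, 0, 0.04], [0, 0, 0]], [[0, 0, 0.04], [0, 0, 0]]])

```text
time_s: 4.55
ee_pos: [0.5324, -0.1061, 0.2206]
tcp_rot: [0.675, 0.738, 0.0, 0.0]
ft_force: [-1.4, 1.3, 5.5]
finger_gap: 0.0879
grip_force: 2.8
```

Run:
```python
import numpy as np
# finger outer corner C (kettle x,z), contact on lid upper face: hinge(-47,188), 4 mm above
h=np.array([-47,188.]); 
yc0=-84+51+57.5; zc0=202.5   # outer back corner of the lid finger
from scipy.optimize import brentq
f=lambda th,x,z: -(x-h[0])*np.sin(th)+(z-h[1])*np.cos(th)-4
t0=brentq(lambda t:f(t,yc0,zc0),0,1.5); r0=(yc0-h[0])*np.cos(t0)+(zc0-h[1])*np.sin(t0); print(t0,r0)
for th in np.arange(t0,1.5,.04):
    r=r0-(r0-60)*min(1,(th-t0)/1.0)
    x=h[0]+r*np.cos(th)-4*np.sin(th); z=h[1]+r*np.sin(th)+4*np.cos(th)
    print(round(th,2),"dy %.2f dz %.2f"%((x-yc0)/10,-(z-zc0)/10))
```

```text
0.1452282496971434 72.84572739701508
0.15 dy -0.00 dz -0.00
0.19 dy -0.11 dz -0.28
0.23 dy -0.24 dz -0.54
0.27 dy -0.37 dz -0.81
0.31 dy -0.52 dz -1.06
0.35 dy -0.67 dz -1.30
0.39 dy -0.84 dz -1.54
0.43 dy -1.01 dz -1.77
0.47 dy -1.19 dz -1.99
0.51 dy -1.37 dz -2.20
0.55 dy -1.57 dz -2.40
0.59 dy -1.77 dz -2.60
0.63 dy -1.98 dz -2.78
0.67 dy -2.19 dz -2.95
0.71 dy -2.41 dz -3.11
0.75 dy -2.63 dz -3.26
0.79 dy -2.86 dz -3.40
0.83 dy -3.09 dz -3.53
0.87 dy -3.33 dz -3.65
0.91 dy -3.57 dz -3.76
0.95 dy -3.81 dz -3.86
0.99 dy -4.05 dz -3.94
1.03 dy -4.30 dz -4.02
1.07 dy -4.54 dz -4.08
1.11 dy -4.79 dz -4.14
1.15 dy -5.04 dz -4.18
1.19 dy -5.26 dz -4.26
1.23 dy -5.49 dz -4.33
1.27 dy -5.73 dz -4.39
1.31 dy -5.96 dz -4.44
1.35 dy -6.20 dz -4.49
1.39 dy -6.44 dz -4.52
1.43 dy -6.68 dz -4.54
1.47 dy -6.92 dz -4.56
```

Request:
send_rows(targets=[[[0, 0, -0.25], [0, 0, 0]], [[0, 0, -0.5], [0, 0, 0]], [[0, -0.1, -0.8], [0, 0, 0]], [[0, -0.3, -1.05], [0, 0, 0]], [[0, -0.5, -1.3], [0, 0, 0]], [[0, -0.75, -1.55], [0, 0, 0]], [[0, -1.0, -1.75], [0, 0, 0]], [[0, -1.2, -2.0], [0, 0, 0]]])

```text
time_s: 5.22
ee_pos: [0.52, -0.1076, 0.2406]
tcp_rot: [0.675, 0.738, -0.0, 0.0]
ft_force: [-0.1, 0.4, 1.4]
finger_gap: 0.0885
grip_force: 0.6
```

Request:
send_rows(targets=[[[0, -0.2, -0.2], [0, 0, 0]], [[0, -0.4, -0.4], [0, 0, 0]], [[0, -0.6, -0.6], [0, 0, 0]], [[0, -0.8, -0.8], [0, 0, 0]], [[0, -1.0, -0.95], [0, 0, 0]], [[0, -1.2, -1.1], [0, 0, 0]], [[0, -1.4, -1.25], [0, 0, 0]], [[0, -1.65, -1.4], [0, 0, 0]]])

```text
time_s: 5.88
ee_pos: [0.5036, -0.1089, 0.2543]
tcp_rot: [0.675, 0.738, -0.0, -0.0]
ft_force: [0.1, -0.2, 0.6]
finger_gap: 0.0878
grip_force: 0.3
```

Run:
```python
from cell import env
from h import *
import cv2
s=env.state(); print(s["time_s"],s["ee_pos"],s["ft_force"],s["ft_torque"])
g=env.get_image("wrist"); b=env.get_image("side")["pixels"]
cv2.imwrite("pics/c4.png",np.hstack([cv2.resize(g["pixels"],(400,300)),cv2.resize(b[70:220,150:300],(300,300))])[:,:,::-1])
```

```text
5.8833 [ 0.50361073 -0.10889868  0.25432311] [ 0.13575219 -0.15105499  0.60165077] [ 0.01150675 -0.06935863  0.00460298]
```

View pics/c4.png

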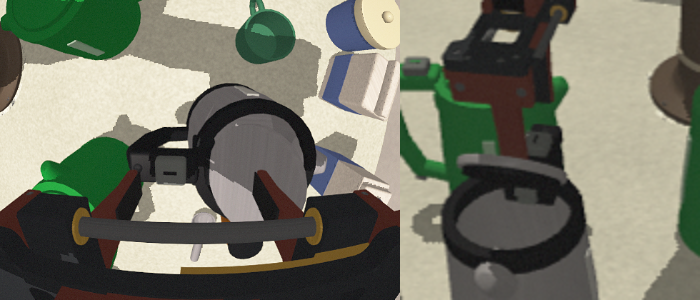

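The lid is about 45° open and resting on the right finger, with the button released. I'll keep letting it up.

Request:
send_rows(targets=[[[0, -0.25, -0.15], [0, 0, 0]], [[0, -0.5, -0.25], [0, 0, 0]], [[0, -0.7, -0.35], [0, 0, 0]], [[0, -0.95, -0.45], [0, 0, 0]], [[0, -1.2, -0.55], [0, 0, 0]], [[0, -1.45, -0.6], [0, 0, 0]], [[0, -1.7, -0.7], [0, 0, 0]], [[0, -1.95, -0.75], [0, 0, 0]]])

```text
time_s: 6.65
ee_pos: [0.4841, -0.1107, 0.2619]
tcp_rot: [0.675, 0.738, -0.0, 0.0]
ft_force: [-0.5, -0.0, -0.1]
finger_gap: 0.0878
grip_force: 0.3
```

Request:
send_rows(targets=[[[0, -0.25, -0.05], [0, 0, 0]], [[0, -0.5, -0.1], [0, 0, 0]], [[0, -0.7, -0.2], [0, 0, 0]], [[0, -0.95, -0.25], [0, 0, 0]], [[0, -1.15, -0.3], [0, 0, 0]], [[0, -1.4, -0.35], [0, 0, 0]], [[0, -1.65, -0.4], [0, 0, 0]], [[0, -1.9, -0.4], [0, 0, 0]]])

```text
time_s: 7.32
ee_pos: [0.4654, -0.1124, 0.2659]
tcp_rot: [0.675, 0.738, 0.0, 0.0]
ft_force: [0.4, 0.5, 0.2]
finger_gap: 0.0879
grip_force: 0.0
```

Request:
send_rows(targets=[[[0, -0.25, 0], [0, 0, 0]], [[0, -0.5, 0], [0, 0, 0]], [[0, -0.75, 0], [0, 0, 0]], [[0, -1.0, 0], [0, 0, 0]], [[0, -1.3, 0], [0, 0, 0]], [[0, -1.6, 0], [0, 0, 0]], [[0, -2.0, 0], [0, 0, 0]], [[0, -2.0, 0], [0, 0, 0]]])

```text
time_s: 7.98
ee_pos: [0.4448, -0.1142, 0.2657]
tcp_rot: [0.675, 0.738, -0.0, -0.0]
ft_force: [1.1, -0.2, 0.2]
finger_gap: 0.088
grip_force: 0.0
```

Run:
```python
from cell import env
from h import *
import cv2
s=env.state(); print(s["time_s"],s["ee_pos"],s["ft_force"],s["ft_torque"])
g=env.get_image("wrist"); b=env.get_image("side")["pixels"]
cv2.imwrite("pics/c5.png",np.hstack([cv2.resize(g["pixels"],(400,300)),cv2.resize(b[70:220,150:300],(300,300))])[:,:,::-1])
```

```text
7.9833 [ 0.44481961 -0.11424278  0.26572435] [ 1.13459309 -0.2488294   0.19848651] [-0.05333276 -0.06084295  0.00680349]
```

View pics/c5.png

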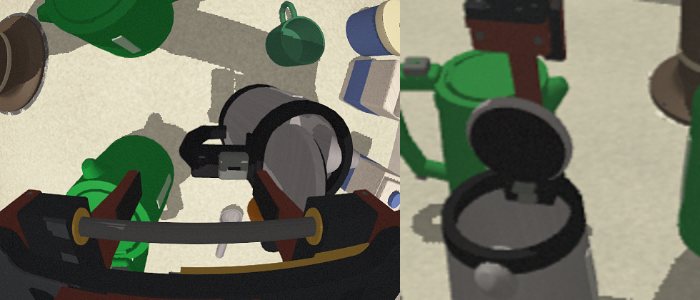

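The lid stands upright and the kettle is in place. I'll move the finger back from the lid, then raise the hand.

Request:
send_rows(targets=[[[0, -1, 0], [0, 0, 0]], [[0, -2.5, -1], [0, 0, 0]], [[0, -3, -4], [0, 0, 0]], [[0, -3, -7], [0, 0, 0]], [[0, -3, -10], [0, 0, 0]], [[0, -3, -10], [0, 0, 0]], [[0, -3, -10], [0, 0, 0]], [[0, -3, -10], [0, 0, 0]]])

```text
time_s: 8.75
ee_pos: [0.4151, -0.1168, 0.3651]
tcp_rot: [0.675, 0.738, -0.0, -0.0]
ft_force: [0.1, 0.1, -0.3]
finger_gap: 0.0883
grip_force: 0.0
```

Run:
```python
from cell import env
import cv2, numpy as np
s=env.state(); print(s["time_s"],s["ee_pos"],s["ft_force"])
b=env.get_image("side")["pixels"]; t=env.get_image("top")["pixels"]
cv2.imwrite("pics/c6.png",np.hstack([cv2.resize(t,(400,300)),cv2.resize(b,(400,300))])[:,:,::-1])
```

```text
8.75 [ 0.4150722  -0.11677306  0.3651229 ] [ 0.10437525  0.0619701  -0.34846971]
```

View pics/c6.png

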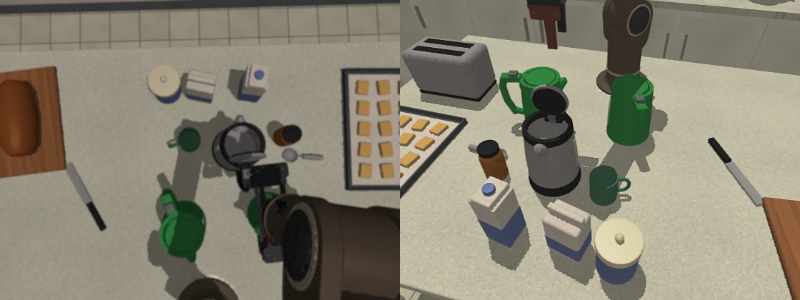

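The lid is fully open, the hand is clear, and the other things have not moved.

```bash
python3 -c "
from cell import env
print(env.close_job())"
```

```text
the job is handed in; nothing more can be done
None
```

The job is handed in, with no verdict returned: the lid popped onto the finger just ajar while the button was held down, was let up slowly, and stood fully open on its base with the hand clear in the last pictures.

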